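Let down the glass of a stall's display case by its ratchet winder

ROBOT

A 7-joint arm with a two-finger parallel gripper is mounted at the origin on the work surface. World frame = base frame: x ahead of the robot, y to its left, z up, the work surface at z = 0. Lengths are in m, angles in rad, forces in N, time in s.
With the tool pointing down it reaches from about 0.425 to 0.925 m from the base axis. Payload 6.8 kg.
Tool frame: the origin (TCP) lies at the very end of the fingers, on their centre line; the grasp point (between the pads) lies 19 mm behind it; z points along the fingers, x is the direction in which the jaws open and shut, and the axes are right-handed (so a half turn about z gives the same grasp; the last joint's range is limited). The gripper opens to 85 mm and grips with 20 to 120 N. Pads are 22 mm wide; open, the fingers measure 114 mm over their backs; the gripper's body (76 mm by 85 mm) begins 54 mm behind the grasp point. The pads swing forward as they close: fully open they stand 13 mm farther back than shut.
Start: joints at [-1.43, 0.477, 0.022, 1.555, -0.011, 1.109, -0.083], TCP at [0.166, 0.654, 0.231] pointing down, gripper open.
Joint ranges: [-2.96, 2.96], [-0.34, 2.1], [-1.41, 1.46], [0.24, 2.44], [-1.37, 4.51], [0.17, 1.92], [-2.96, 2.96]. Speed limits (rad/s): [2.39, 2.39, 3.14, 3.14, 3.14, 3.14, 3.14].

INTERFACE

Orientations are given as a unit quaternion [w, x, y, z].
In Python, from station import get_obs, read_camera, calibration, hand_in, recognise, outline_of, place_of gives the robot as it stands.
- The arm moves only by the tool move_arm, never from a script. Its argument "steps" is a list of rows, each an object with "fingers": the finger opening in mm, from 0 to 85.4; "translation": the shift along the world's x, y, z in mm, a list of three; "turn": the turn about the world's z in rad. In form: [{"fingers": fingers, "translation": [dx, dy, dz], "turn": turn}, ...]. A call has 1 to 10 rows; each row shifts and turns the commanded pose from where the row before left it; what a row does not reach is not made up. A row lasts 1/8 s, in which the tool goes at most 62.5 mm and 10.7 degrees, less where a joint would pass 70% of its speed; a pose out of reach is approached as far as the arm can. A call with a gripper value outside its range is refused whole. The fingers move at their own pace and stop on an object; "newtons" is the grip in N (left out, the last holds). Time passes only in rows, so rows that do not move let the fingers close. It gives the time, the measured TCP pose, the force and the opening at its end, in the units of the state.
- get_obs(): the state, without advancing time (a new reading comes with each control period).
- read_camera(name): name is "scene" or "top"; returns the picture (480x640x3 uint8, blue, green, red); there is no depth.
- calibration(name): a dict with "camera_matrix" (3x3 intrinsics, pixels), "k1" (the pictures are not rectified: a ray, as slopes to the right and down, at radius r is drawn at 1 + k1 r^2 times it, then the intrinsics apply), "rvec" (rotation vector, rad) and "tvec" (3), from world to camera coordinates, as OpenCV has them. Camera axes: x right, y down, z forward; pixel columns grow to the right and rows downward; lengths in m; the calibration is good to about 2 mm. A picture is of the moment at which its call begins. calibration takes no time and is no camera call.
- hand_in(): hands the job in, once; it reports no verdict.
Trained networks look in the newest picture that a camera, given by its name, has taken for a name from the list of things; names that differ only in an ending like _2 or _b are one class to them, and where a whole thing is asked for, a point or a joint stands for the part that bears it (a point fixed in the world has none). Each returns a list of dicts, best first, with "conf" (0 to 1); they miss things now and then, are a little off and sometimes report something else, mostly with a low value. They report only what shows in the picture. A call takes as long as a camera call.
- recognise(camera, name): "xy" ([column, row] in pixels, amid what is visible of it).
- outline_of(camera, name): "mask" (480x640 bool, what is visible of it) and "xy" ([column, row] in pixels, amid what is visible of it).
- place_of(camera, name): "xy" ([column, row] in pixels: a listed point, or the origin of a listed thing).
The state is a dict: "t": time; "q": joint angles; "joint_vel": joint speeds; "joint_torque": joint torques, N m; "eef_pos": TCP position; "tool_rot": TCP orientation; "contact_force": force on the tool from outside, world axes, zero at the start; "torque": the same for the moment, N m; "gripper_width": opening from 0.0 (shut) to 1.0 (fully open).
Only numpy, scipy, OpenCV 4.12 (cv2) and the standard library are available. Lean on these libraries where they do the work, as an engineer would, in place of code of your own. Each camera call takes 0.05 s, during which the arm holds its last target.

TASK

Close the display case for the night: throw the winder's pawl lever right over to its off stop, take the crank by its handle, wind it up a touch so that the pawl springs clear, and let the crank turn back slowly under the weight of the glass until the glass rests on the rubber of the sill. Keep hold of the handle all the way down and stop as soon as the weight goes off your hand, without pressing the glass onto the sill. Touch neither the glass nor the things around, leave the pawl lever off, and let go of the crank.

Things in the scene. Friction and masses are not known exactly. Their poses are not given: they have to be found in the camera images.
- frame: The winder's dark steel frame, fixed to the counter. Origin on the counter under the crank shaft, at the inner face of the cheek plate. Its x axis is level and points away from the robot, across the plane of the sliding glass; y is level, along the crank shaft towards the free end of the crank handle; z is up. The guides of the glass, beside the winder, are 336 mm high.
- shaft (a point): Point on the axis of the crank shaft, 190 mm over the counter, 110 mm from the frame origin along the frame's y: the centre of the circle of 85 mm radius on which the middle of the crank handle travels (circle in the frame's x-z plane).
- handle (a point): Middle of the crank's grip: a black sleeve 25 mm in diameter and 100 mm long, lying along the frame's y, free to spin on its pin; its free end is 49 mm farther along y, the flat crank arm 57 mm back. At the start the handle is on the robot's side of the shaft, 85 degrees from straight up (almost level with the shaft).
- crank: The crank with shaft, 16-tooth ratchet wheel and pinion. Letting down: the handle rises on the robot's side, goes over the top and down on the far side; winding up is the reverse, with only 0.5 rad left. 1 rad of crank moves the glass 26 mm: fully down is 3.1 to 3.7 rad from the start. The glass pulls the handle in the letting-down direction with 6 to 10 N; shaft friction is 0.6 N there.
- lever (a joint): Angle of the pawl lever about the stud, rad: 0 = on, leaning 25 degrees from upright towards the robot; 1.05 = its off stop, leaning 35 degrees away from the robot. It stays where it is put (friction); about 2 to 4 N at the knob move it.
- knob (a point): Centre of the black ball knob, 22 mm in diameter, at the end of the pawl lever (flat steel bar 12 mm wide, 5 mm thick). It is 85 mm from the stud and swings in the frame's x-z plane. With the lever on it is about 313 mm over the counter.
- stud (a point): Centre of the stud on which pawl and pawl lever turn, in the plane of the lever: 55 mm from the frame's origin along its x, 31 mm along y, 236 mm over the counter. Axis along the frame's y.
- pawl_nose (a point): Tip of the pawl, under its nose, 55 mm from the stud on the robot's side of it, over the ratchet wheel. 226 mm over the counter = in the wheel; above 240 mm = sprung clear. The lever carries it only through a torsion spring: with the lever off it stays jammed in the loaded tooth until the crank is wound up some hundredths of a radian and the hand carries the load; then it springs up by about 35 mm.
- pane: The sliding glass: 6 mm glass in an aluminium frame 400 mm wide (frame's y), 135 mm high and 16 mm thick, with a steel rack at the winder's end, together 2 to 3 kg. Origin level with its foot. It moves only up and down, and comes home on the firm rubber strip on the sill of the wood and glass display case behind it (400 x 240 x 208 mm, fixed).
- pane_foot (a point): Middle of the underside of the glass's foot rail, 34 mm from the frame's origin along its x, -240 mm along its y. At the start 173 mm over the counter. The case stands on levelling feet, so the rubber on its sill is anywhere from 79 to 91 mm over the counter: the landing is felt at the crank, where the pull goes from its full value to nothing within a few mm of handle travel, and then rises the other way.
- block: Wooden block 90 x 50 x 35 mm under the crank. Origin under its centre. Bystander.
- tin: Tin 68 mm across, 75 mm high. Origin under its centre. Bystander.
- jar: Glass jar 60 mm across, 95 mm high. Origin under its centre. Bystander.
- tape: Tape dispenser 140 x 55 x 90 mm. Origin under its centre. Bystander.
- scoop: Steel scoop 70 mm wide, about 180 mm long with its wooden handle. Origin under its bowl. Bystander.
- brush: Hand brush 200 mm long. Bystander.

How it is judged:
On the way, in this order (a step that is already met when the one before it is completed fails the run):
1. the pawl lever is thrown to its off stop while the glass is still up (value of joint lever above 0.95 rad and distance of pane_foot from where it was at the start of the episode below 0.012 m), for 0.1 s.
2. the crank is in hand and the pawl has sprung clear, the glass still up (z of pawl_nose in the frame of frame above 0.24 m and contact force between the fingers and crank above 1 N and distance of pane_foot from where it was at the start of the episode below 0.016 m), for 0.1 s.
3. the glass is on its way down with the crank in hand (distance of pane_foot from where it was at the start of the episode between 0.04 and 0.075 m and contact force between the fingers and crank above 1 N), for 0.1 s.
At the end, for the whole second after the job is handed in: The glass is down (79 mm or more below its start) and at rest with its weight on the sill (over 15 N); the pawl lever stands within 0.15 rad of its off stop (contact force between pane and anything else above 15 N and distance of pane_foot from where it was at the start of the episode above 0.079 m and value of joint lever above 0.9 rad and linear speed of pane below 0.005 m/s); the robot touches nothing.
It fails at once if the glass runs down faster than 0.07 m/s (linear speed of pane above 0.07 m/s).
It fails at once if the glass is pressed or slammed on the sill with more than 80 N (its own weight is 20 to 30 N) (contact force between pane and anything else above 80 N).
It fails at once if the glass is touched by the robot with more than 2 N (contact force between any of the fingers, the arm and pane above 2 N).
It fails at once if a bystander is shifted by more than 20 mm (distance of any of block, tin, jar, tape, scoop, brush from where it was at the start of the episode above 0.02 m).
It also fails if it takes over 64 s, if anything falls off the work surface, if the arm or the gripper's body presses on something with over 40 N, if the wrist force passes 120 N, or if a joint passes its speed limit or range.

## Working session

There is one attempt and no reset: what is moved stays moved. The work goes in short steps, Python scripts to look and compute and a tool call to move; the robot and the scene stay as the last step left them, time stands still between calls to the robot, and variables do not carry over. Pictures are saved under pics/ and viewed, and the job is handed in when it is done.

Besides the shell and the picture viewer there is one more tool, called as name([rows], argument=value, ...), one row to a line, values as JSON. move_arm: Moves the arm, as the interface text tells. Its arguments: {"type":"object","properties":{"steps":{"type":"array"},"newtons":{"type":"number"}},"required":["steps"]}

```bash
ls; mkdir -p pics
cat > h.py <<'E'
import numpy as np, cv2
from station import *
def save(cam,name):
    im=read_camera(cam); cv2.imwrite('pics/'+name,im); return im
def cam(c):
    k=calibration(c); return np.array(k["camera_matrix"]),k["k1"],cv2.Rodrigues(np.array(k["rvec"],float))[0],np.array(k["tvec"],float).ravel()
def ray(c,xy):
    K,k1,R,t=cam(c)
    d=np.array([(xy[0]-K[0,2])/K[0,0],(xy[1]-K[1,2])/K[1,1]]); u=d.copy()
    for _ in range(30): u=d/(1+k1*(u@u))
    return -R.T@t, R.T@np.array([u[0],u[1],1.])
def at_z(c,xy,z):
    o,d=ray(c,xy); return o+d*(z-o[2])/d[2]
def proj(c,p):
    K,k1,R,t=cam(c); q=R@np.array(p)+t; u=q[:2]/q[2]; u=u*(1+k1*(u@u)); return K[:2,:2]@u+K[:2,2]
def tri(l):
    A=np.zeros((3,3));b=np.zeros(3)
    for c,xy in l:
        o,d=ray(c,xy); d=d/np.linalg.norm(d); M=np.eye(3)-np.outer(d,d); A+=M;b+=M@o
    p=np.linalg.solve(A,b); return p,[np.round(proj(c,p)-xy,1) for c,xy in l]
E
python3 - <<'E'
from h import *
save('scene','s0.png');save('top','t0.png')
o=get_obs(); print(o)
for n in ['frame','shaft','handle','knob','stud','pawl_nose','pane_foot','pane','block','tin','jar','tape','scoop','brush']:
    for c in ['scene','top']:
        r=place_of(c,n)
        print(n,c,[(round(x['conf'],2),np.round(x['xy'],1).tolist()) for x in r[:2]])
for c in ['scene','top']:
    k=cam(c); print(c,k[0].tolist(),k[1],-k[2].T@k[3])
print(get_obs()['t'])
E
```

```text
pics
{'t': 0.1, 'q': array([-1.43012966,  0.47773451,  0.02231883,  1.55634496, -0.01148895,
        1.10929015, -0.08306227]), 'joint_vel': array([-4.45214400e-04, -6.22193880e-04,  1.93731340e-05, -1.60867811e-03,
        2.01908521e-03, -1.04753699e-03,  1.82789865e-03]), 'joint_torque': array([ 3.50671173e-03, -5.97754920e+01,  1.61330681e+00, -2.81955993e+01,
        1.28229044e-02,  5.04378535e-03,  2.94749356e-06]), 'eef_pos': array([0.16605968, 0.65370854, 0.23041424]), 'tool_rot': array([ 5.51938257e-04,  7.89343584e-01,  6.13951160e-01, -6.12558087e-04]), 'contact_force': array([ 0.93414008,  0.06670549, -0.1572517 ]), 'torque': array([-0.02395259, -0.05080827,  0.01748889]), 'gripper_width': 1.001946032001031}
frame scene [(0.67, [313.3, 303.1])]
frame top [(0.72, [318.1, 249.0]), (0.29, [277.7, 287.0])]
shaft scene [(0.22, [312.5, 304.6])]
shaft top []
handle scene [(0.74, [280.3, 205.2]), (0.34, [241.8, 382.7])]
handle top [(0.83, [279.7, 288.0])]
knob scene [(0.56, [325.5, 181.5])]
knob top [(0.56, [309.0, 231.9]), (0.28, [409.9, 276.3])]
stud scene [(0.71, [335.4, 220.
[... 404 characters left out ...]
4])]
tin scene [(0.78, [386.6, 270.2])]
tin top [(0.88, [259.9, 195.5])]
jar scene [(0.68, [261.0, 325.9])]
jar top [(0.92, [348.9, 281.4])]
tape scene [(0.86, [243.4, 381.3])]
tape top [(0.98, [407.2, 276.5])]
scoop scene [(0.92, [223.6, 466.6])]
scoop top [(0.64, [470.6, 257.1])]
brush scene [(0.58, [354.3, 233.8])]
brush top [(0.95, [220.4, 235.4])]
scene [[439.61197122057405, 0.0, 320.51922229945393], [0.0, 439.61197122057405, 237.69685990902227], [0.0, 0.0, 1.0]] -0.07992620968332262 [ 0.74898385 -0.60556648  0.79043917]
top [[523.190686474668, 0.0, 312.0714849921008], [0.0, 523.190686474668, 234.6626427528279], [0.0, 0.0, 1.0]] 0.04348391842165145 [0.45087752 0.05891174 1.4141517 ]
1.5
```

View pictures.

View pics/s0.png

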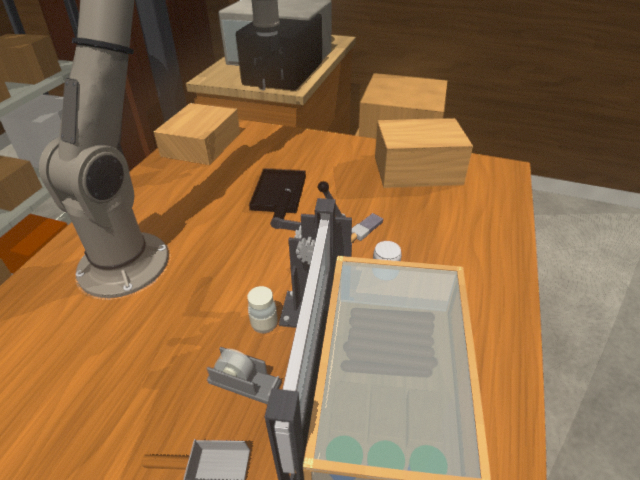

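View pics/t0.png

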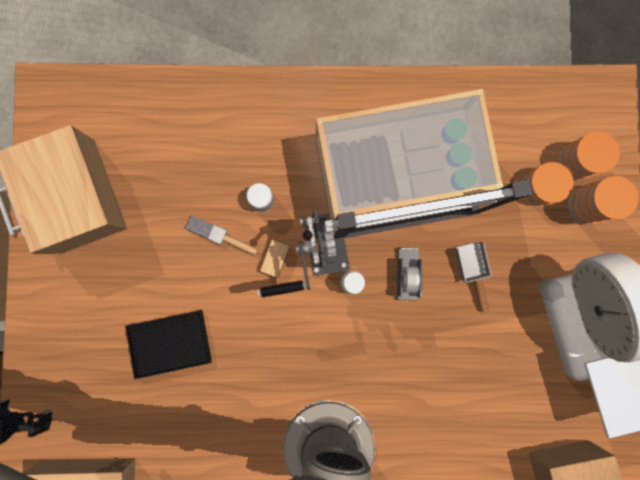

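Run:
```python
import cv2
a=cv2.imread('pics/t0.png')[180:310,200:380]; cv2.imwrite('pics/t0z.png',cv2.resize(a,None,fx=4.2,fy=4.2,interpolation=cv2.INTER_CUBIC))
a=cv2.imread('pics/s0.png')[160:340,230:410]; cv2.imwrite('pics/s0z.png',cv2.resize(a,None,fx=3.3,fy=3.3,interpolation=cv2.INTER_CUBIC))
```

```text
(no output)
```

View pics/t0z.png

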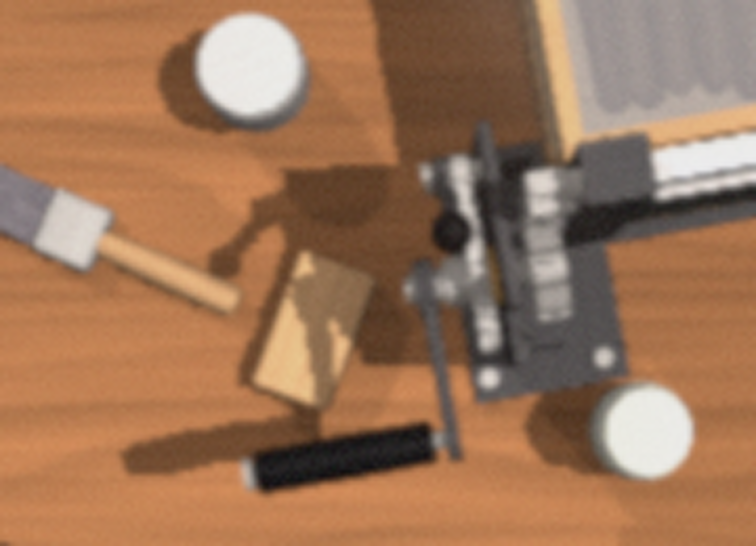

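View pics/s0z.png

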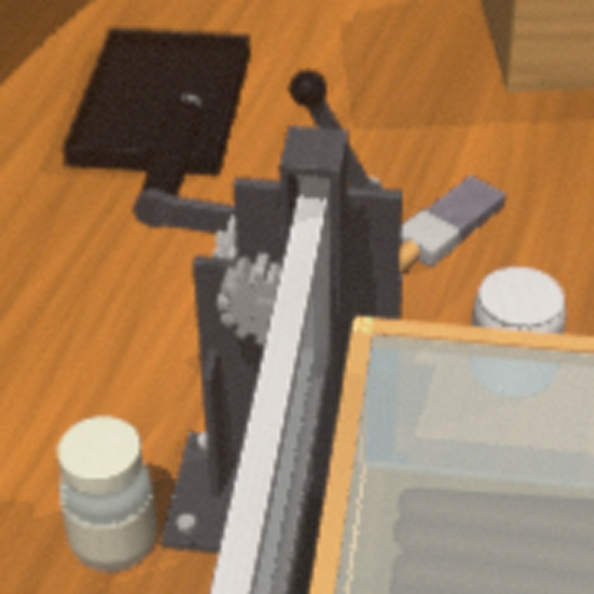

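```bash
cat > fit.py <<'E'
from h import *
from scipy.optimize import least_squares
a=np.radians(85); 
H=lambda th,y: [-.085*np.sin(th),y,.190+.085*np.cos(th)]
kn=[.055-.085*np.sin(np.radians(25)),.031,.236+.085*np.cos(np.radians(25))]
obs=[('top',(259,292.4),H(a,.159),1),('top',(303.6,285.2),H(a,.060),1),('top',(279.7,288.0),H(a,.110),1),
('top',(307.6,235),kn,1),('scene',(323,186.7),kn,1),('top',(304.1,221.9),[.055,.031,.236],2),
('top',(318.1,249),[0,0,0],4),('scene',(313.3,303.1),[0,0,0],4),('scene',(280.3,205.2),H(a,.110),3),('scene',(335.4,220.6),[.055,.031,.236],3)]
def W(P,p):
    c,s=np.cos(P[2]),np.sin(P[2]); return np.array([P[0]+c*p[0]-s*p[1],P[1]+s*p[0]+c*p[1],p[2]])
def res(P): return np.concatenate([(proj(c,W(P,p))-xy)/w for c,xy,p,w in obs])
if __name__=='__main__':
    r=least_squares(res,[.45,.05,.16],loss='soft_l1'); P=r.x
    print('pose',P,np.degrees(P[2]))
    for c,xy,p,w in obs: print(c,np.round(proj(c,W(P,p))-xy,1),p)
    print('handle',W(P,H(a,.11)),'knob',W(P,kn),'shaft',W(P,[0,.11,.19]))
    for n,l in dict(knoboff=[.104,.031,.306],hfar=[.085,.11,.19],push0=[-.03,.033,.3]).items(): print(n,W(P,l))
    print('knob tri',tri([('top',np.array((307.6,235))),('scene',np.array((323,186.7)))]))
    im=cv2.imread('pics/t0.png')
    print('tin',at_z('top',(259.5,196),.075),'jar',at_z('top',(353,282),.095))
    for c,f in (('top','pics/t0.png'),('scene','pics/s0.png')):
        im=cv2.imread(f)
        for p in [H(a,.06),H(a,.11),H(a,.159),kn,[.055,.031,.236],[0,0,0],[0,.11,.19],[0,.0,.19],[.1,0,0]]:
            u=proj(c,W(P,p)); cv2.circle(im,tuple(int(round(v*8)) for v in u),16,(0,255,0),-1,shift=3)
        u0,v0=(200,180) if c=='top' else (230,160)
        cv2.imwrite('pics/ov_%s.png'%c,cv2.resize(im[v0:v0+150,u0:u0+190],None,fx=4,fy=4,interpolation=cv2.INTER_CUBIC))
E
python3 fit.py
```

```text
pose [0.5181667  0.02280047 0.16044833] 9.193012401441685
top [ 0.7 -0.6] [np.float64(-0.08467654933779838), 0.159, np.float64(0.19740823813355093)]
top [-1.6 -0.4] [np.float64(-0.08467654933779838), 0.06, np.float64(0.19740823813355093)]
top [0.9 0.3] [np.float64(-0.08467654933779838), 0.11, np.float64(0.19740823813355093)]
top [-0.3  0. ] [np.float64(0.019077447752040545), 0.031, np.float64(0.31303616189811523)]
scene [-1.  -0.8] [np.float64(0.019077447752040545), 0.031, np.float64(0.31303616189811523)]
top [0.6 0. ] [0.055, 0.031, 0.236]
top [ 1.4 -0.3] [0, 0, 0]
scene [-0.3  1.1] [0, 0, 0]
scene [1.7 0. ] [np.float64(-0.08467654933779838), 0.11, np.float64(0.19740823813355093)]
scene [ 4.5 -1.6] [0.055, 0.031, 0.236]
handle [0.41700407 0.11785961 0.19740824] knob [0.53204653 0.05645013 0.31303616] shaft [0.50059301 0.1313876  0.19      ]
knoboff [0.61587831 0.07001742 0.306     ]
hfar [0.58450125 0.14496727 0.19      ]
push0 [0.48327992 0.05058379 0.3       ]
knob tri (array([0.53314295, 0.05622781, 0.31148488]), [array([-0.2, -0.4]), array([-0.5,  0. ])])
tin [0.65041388 0.17915981 0.075     ] jar [ 0.42985392 -0.05876847  0.095     ]
```

Run:
```python
import cv2,numpy as np
a=cv2.imread('pics/ov_top.png');b=cv2.imread('pics/ov_scene.png')
cv2.imwrite('pics/ov.png',cv2.resize(np.vstack([a,b]),None,fx=.5,fy=.5) if 0 else cv2.resize(np.hstack([a,b]),(800,316)))
```

```text
(no output)
```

View pics/ov_top.png

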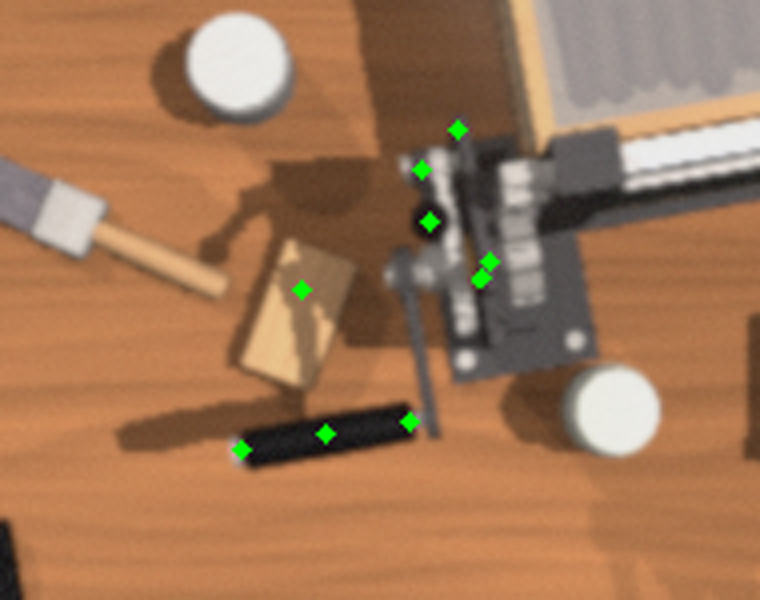

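View pics/ov_scene.png

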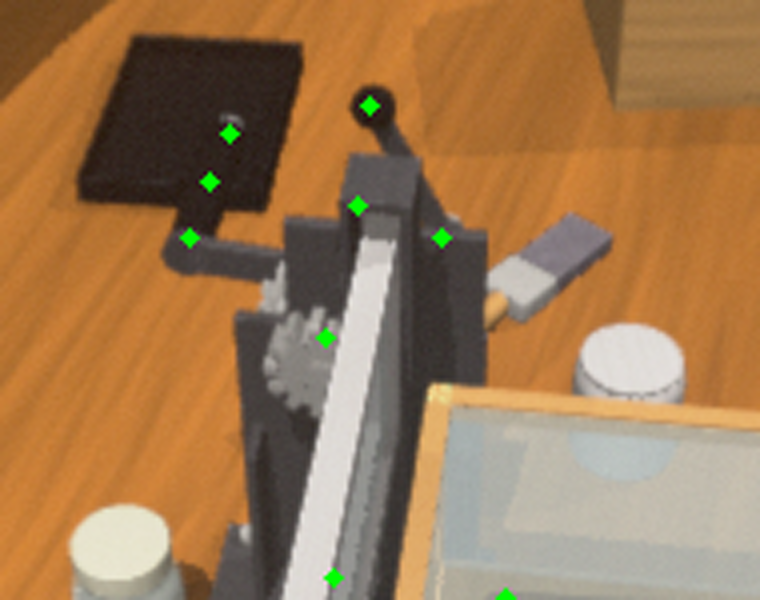

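move_arm([
  {"fingers":0,"translation":[26,-50,20],"turn":-0.097},
  {"fingers":0,"translation":[26,-50,20],"turn":-0.097},
  {"fingers":0,"translation":[26,-50,20],"turn":-0.097},
  {"fingers":0,"translation":[26,-50,20],"turn":-0.097},
  {"fingers":0,"translation":[26,-50,20],"turn":-0.097},
  {"fingers":0,"translation":[26,-50,20],"turn":-0.097},
  {"fingers":0,"translation":[26,-50,20],"turn":-0.097},
  {"fingers":0,"translation":[26,-50,20],"turn":-0.097},
  {"fingers":0,"translation":[26,-50,10],"turn":-0.097},
  {"fingers":0,"translation":[26,-50,0],"turn":-0.097},
], newtons=60)

```text
t: 2.75
eef_pos: [0.4272, 0.1526, 0.4026]
tool_rot: [-0.001, 0.985, 0.174, 0.001]
contact_force: [1.2, 0.4, -0.9]
gripper_width: 0.002
```

move_arm([
  {"fingers":0,"translation":[18,-34,0],"turn":-0.063},
  {"fingers":0,"translation":[18,-34,0],"turn":-0.063},
  {"fingers":0,"translation":[18,-34,0],"turn":-0.063},
  {"fingers":0,"translation":[0,0,-40],"turn":0},
  {"fingers":0,"translation":[0,0,-40],"turn":0},
  {"fingers":0,"translation":[0,0,-18],"turn":0},
  {"fingers":0,"translation":[0,0,0],"turn":0},
])

```text
t: 3.62
eef_pos: [0.4793, 0.052, 0.3024]
tool_rot: [0.0, 0.997, 0.081, -0.001]
contact_force: [-0.2, 0.4, 0.3]
gripper_width: -0.001
```

Run:
```python
from h import *
o=get_obs();print(o['eef_pos'],o['tool_rot'],o['contact_force'])
a=save('scene','s1.png')[100:300,230:430];b=save('top','t1.png')[160:310,240:390]
cv2.imwrite('pics/c1.png',np.hstack([cv2.resize(a,(400,400)),cv2.resize(b,(400,400))]))
```

```text
[0.47932593 0.05201941 0.30236183] [ 3.87804227e-04  9.96688884e-01  8.12994875e-02 -1.22939556e-03] [-0.18320069  0.37112064  0.30889713]
```

View pics/c1.png

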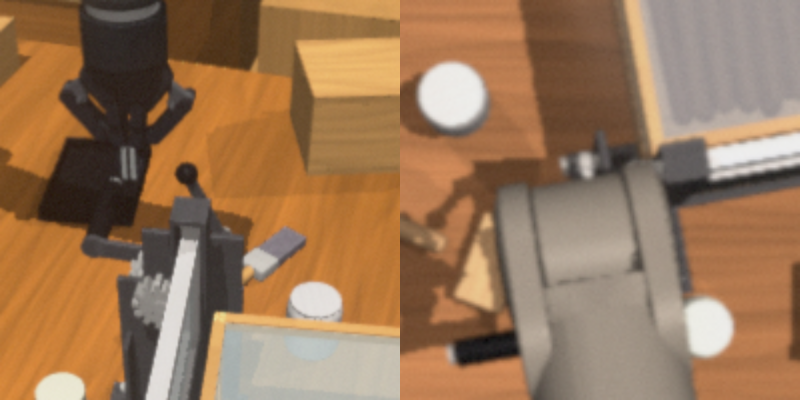

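move_arm([
  {"fingers":0,"translation":[12,2,0],"turn":0},
  {"fingers":0,"translation":[12,2,0],"turn":0},
  {"fingers":0,"translation":[12,2,0],"turn":0},
  {"fingers":0,"translation":[12,2,0],"turn":0},
  {"fingers":0,"translation":[12,2,0],"turn":0},
  {"fingers":0,"translation":[12,2,0],"turn":0},
  {"fingers":0,"translation":[12,2,0],"turn":0},
  {"fingers":0,"translation":[10,2,0],"turn":0},
])

```text
t: 4.72
eef_pos: [0.574, 0.0681, 0.3022]
tool_rot: [0.0, 0.997, 0.081, -0.001]
contact_force: [-3.3, -0.8, -3.7]
gripper_width: -0.001
```

move_arm([
  {"fingers":0,"translation":[6,1,0],"turn":0},
  {"fingers":0,"translation":[6,1,0],"turn":0},
  {"fingers":0,"translation":[4,1,0],"turn":0},
  {"fingers":0,"translation":[0,0,0],"turn":0},
])

```text
t: 5.22
eef_pos: [0.591, 0.0713, 0.3038]
tool_rot: [-0.0, 0.997, 0.081, 0.001]
contact_force: [-1.7, -0.4, -0.5]
gripper_width: 0.003
```

move_arm([
  {"fingers":0,"translation":[3,0.5,0],"turn":0},
  {"fingers":0,"translation":[3,0.5,0],"turn":0},
  {"fingers":0,"translation":[0,0,0],"turn":0},
])

```text
t: 5.6
eef_pos: [0.5963, 0.0723, 0.3034]
tool_rot: [-0.0, 0.997, 0.081, 0.0]
contact_force: [-3.5, -0.0, -0.2]
gripper_width: -0.001
```

Run:
```python
from h import *
o=get_obs();print(o['eef_pos'],o['tool_rot'],o['contact_force'])
a=save('scene','s2.png')[100:300,230:430]
cv2.imwrite('pics/c2.png',cv2.resize(a,(600,600)))
```

```text
[0.59632973 0.07226749 0.30340041] [-1.85085132e-05  9.96681721e-01  8.13974489e-02  3.72781402e-05] [-3.52422428 -0.01039957 -0.23524826]
```

View pics/c2.png

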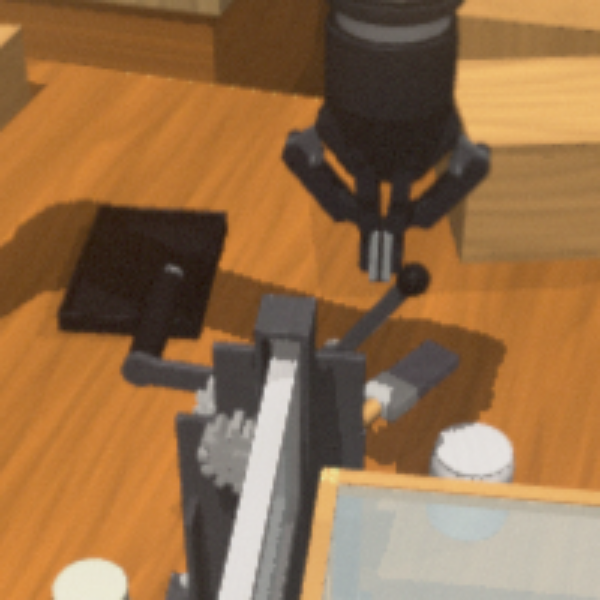

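Run:
```python
from fit import *
P=[0.5181667,0.02280047,0.16044833]
for th in (.75,.85,.9,.95,1.0,1.05):
    b=th-np.radians(25); print(th,proj('scene',W(P,[.055+.085*np.sin(b),.031,.236+.085*np.cos(b)])))
print(recognise('scene','knob'))
```

```text
0.75 [354.51339282 186.82739524]
0.85 [358.63801931 188.48482834]
0.9 [360.62362269 189.43494057]
0.95 [362.5502949  190.46199509]
1.0 [364.41248368 191.5626835 ]
1.05 [366.20489639 192.73346409]
[{'xy': [360.7, 197.5], 'conf': 0.84}, {'xy': [301.0, 303.4], 'conf': 0.61}]
```

move_arm([
  {"fingers":0,"translation":[3,0.5,0],"turn":0},
  {"fingers":0,"translation":[0,0,0],"turn":0},
])

```text
t: 5.95
eef_pos: [0.5969, 0.0724, 0.3032]
tool_rot: [-0.0, 0.997, 0.081, -0.003]
contact_force: [-13.7, -1.6, 4.1]
gripper_width: 0.003
```

move_arm([
  {"fingers":0,"translation":[-20,-3,20],"turn":0},
  {"fingers":30,"translation":[-18,-2,30],"turn":0},
  {"fingers":85,"translation":[-48,19,0],"turn":0},
  {"fingers":85,"translation":[-48,19,0],"turn":0},
  {"fingers":85,"translation":[-48,19,0],"turn":0},
  {"fingers":85,"translation":[0,0,-40],"turn":0},
  {"fingers":85,"translation":[0,0,-40],"turn":0},
  {"fingers":85,"translation":[0,0,-20],"turn":0},
  {"fingers":85,"translation":[0,0,0],"turn":0},
])

```text
t: 7.08
eef_pos: [0.4175, 0.1249, 0.253]
tool_rot: [0.0, 0.997, 0.081, 0.0]
contact_force: [0.1, -0.2, -0.1]
gripper_width: 0.994
```

Run:
```python
from h import *
o=get_obs();print(o['eef_pos'],o['tool_rot'],o['contact_force'])
a=save('scene','s3.png')[100:300,230:430];b=save('top','t3.png')[160:310,240:390]
cv2.imwrite('pics/c3.png',np.hstack([cv2.resize(a,(400,400)),cv2.resize(b,(400,400))]))
```

```text
[0.41753789 0.12488943 0.2530021 ] [8.65378604e-05 9.96695172e-01 8.12321339e-02 2.58060191e-04] [ 0.0929309  -0.22604943 -0.11148339]
```

View pics/c3.png

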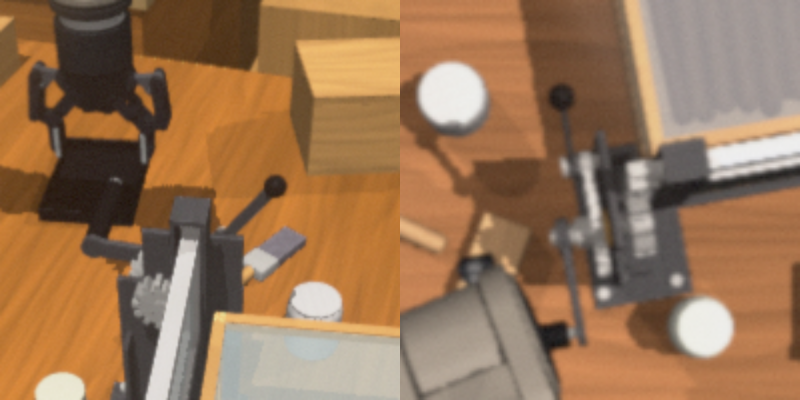

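move_arm([
  {"fingers":85,"translation":[-1,-1,-40],"turn":0},
  {"fingers":85,"translation":[0,0,-38],"turn":0},
  {"fingers":85,"translation":[0,0,0],"turn":0},
  {"fingers":85,"translation":[0,0,0],"turn":0},
])

```text
t: 7.68
eef_pos: [0.4177, 0.1243, 0.1771]
tool_rot: [-0.001, 0.997, 0.081, 0.001]
contact_force: [-0.9, -0.4, 1.1]
gripper_width: 0.99
```

Run:
```python
from h import *
o=get_obs();print(o['eef_pos'],o['tool_rot'],o['contact_force'],o['q'])
a=save('scene','s4.png')[130:280,230:380]
cv2.imwrite('pics/c4.png',cv2.resize(a,(600,600)))
```

```text
[0.41769293 0.12429203 0.17706279] [-5.98457607e-04  9.96687343e-01  8.13154392e-02  1.33442508e-03] [-0.88670658 -0.43371128  1.12676946] [-0.94487508  0.15568987  0.57098617  2.18924739 -0.11521172  0.82144872
 -0.13817802]
```

View pics/c4.png

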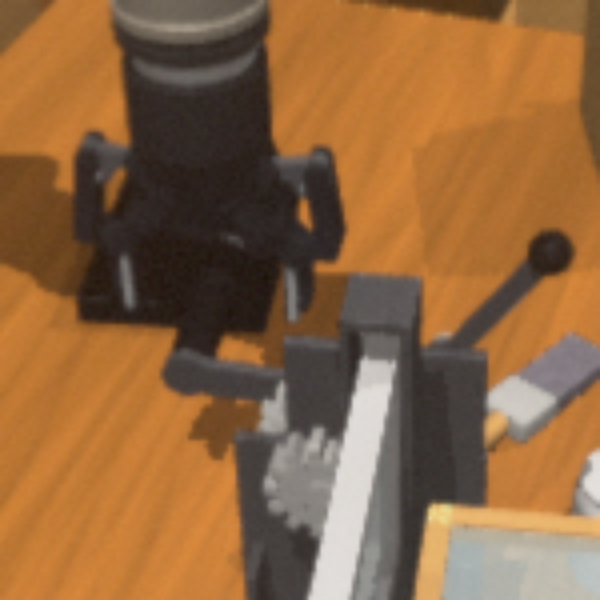

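move_arm([
  {"fingers":10,"translation":[0,0,0],"turn":0},
  {"fingers":10,"translation":[0,0,0],"turn":0},
  {"fingers":10,"translation":[0,0,0],"turn":0},
  {"fingers":10,"translation":[0,0,0],"turn":0},
  {"fingers":10,"translation":[0,0,0],"turn":0},
  {"fingers":10,"translation":[0,0,0],"turn":0},
], newtons=70)

```text
t: 8.48
eef_pos: [0.4168, 0.1239, 0.1756]
tool_rot: [-0.0, 0.997, 0.081, 0.001]
contact_force: [2.5, 0.1, 2.2]
gripper_width: 0.272
```

Run:
```python
from h import *
o=get_obs();print(o['eef_pos'],o['tool_rot'],o['contact_force'],o['torque'],o['gripper_width'])
a=save('scene','s5.png')[130:280,230:380];b=save('top','t5.png')[200:320,230:350]
cv2.imwrite('pics/c5.png',np.hstack([cv2.resize(a,(400,400)),cv2.resize(b,(400,400))]))
```

```text
[0.41679753 0.12393898 0.17555912] [-1.21845464e-04  9.96673884e-01  8.14911383e-02  5.90612220e-04] [2.5190581  0.06992378 2.18100318] [ 0.13738892 -0.51246638  0.10925846] 0.272422244323177
```

View pics/c5.png

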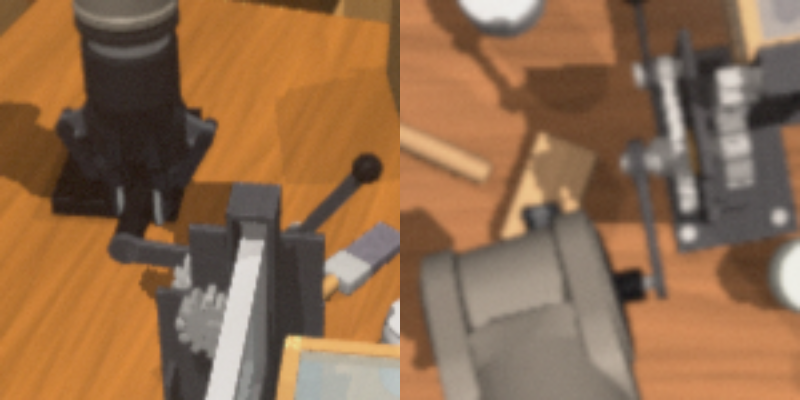

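move_arm([
  {"fingers":10,"translation":[0,0,-3],"turn":0},
  {"fingers":10,"translation":[0,0,-3],"turn":0},
  {"fingers":10,"translation":[0,0,-3],"turn":0},
  {"fingers":10,"translation":[0,0,-3],"turn":0},
  {"fingers":10,"translation":[0,0,0],"turn":0},
  {"fingers":10,"translation":[0,0,0],"turn":0},
])

```text
t: 9.32
eef_pos: [0.4165, 0.1239, 0.1635]
tool_rot: [-0.0, 0.997, 0.081, 0.0]
contact_force: [2.2, 0.2, 5.8]
gripper_width: 0.268
```

Run:
```python
from h import *
o=get_obs();print(o['eef_pos'],o['tool_rot'],o['contact_force'],o['torque'],o['gripper_width'])
a=save('scene','s6.png')[130:280,230:380];b=save('top','t6.png')[200:320,230:350]
cv2.imwrite('pics/c6.png',np.hstack([cv2.resize(a,(400,400)),cv2.resize(b,(400,400))]))
print(place_of('scene','pawl_nose'))
```

```text
[0.41654077 0.12390026 0.16349565] [-1.64062247e-04  9.96680600e-01  8.14106037e-02  2.61401218e-04] [2.18404218 0.19194774 5.83614991] [ 0.06763485 -0.25674705  0.04187336] 0.2681822234682389
[]
```

View pics/c6.png

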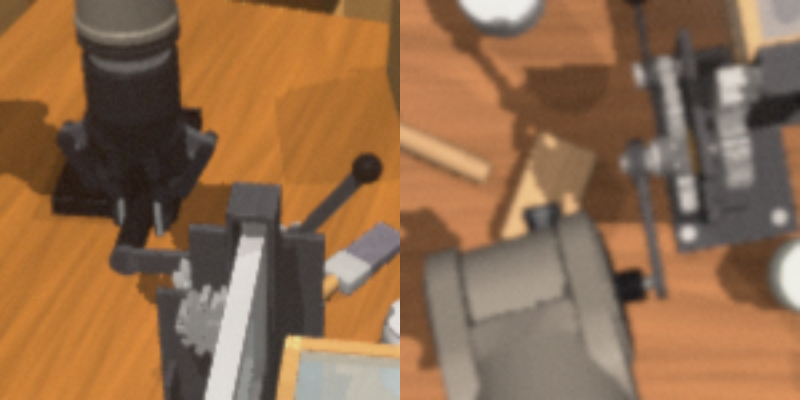

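Run:
```python
import cv2,numpy as np
f=lambda n,a,b,c,d:cv2.resize(cv2.imread(n)[a:b,c:d],(400,300),interpolation=cv2.INTER_CUBIC)
cv2.imwrite('pics/d6.png',np.vstack([np.hstack([f('pics/s5.png',190,265,270,370),f('pics/s6.png',190,265,270,370)]),np.hstack([f('pics/t5.png',205,280,280,380),f('pics/t6.png',205,280,280,380)])]))
from fit import *
P=[0.5181667,0.02280047,0.16044833]
for y in (.01,.02,.031): print(proj('top',W(P,[0,y,.226])),proj('top',W(P,[0.005,y,.26])),proj('scene',W(P,[0,y,.226])),proj('scene',W(P,[0.005,y,.26])))
```

```text
[317.70547914 244.642189  ] [317.67953058 241.56268507] [311.38892553 227.01594842] [313.48855661 213.88087307]
[313.36611289 245.34355233] [313.21429045 242.28378326] [312.21782808 223.88801566] [314.321452   210.78445879]
[308.59087254 246.1154424 ] [308.30047856 243.0773806 ] [313.11380438 220.5074144 ] [315.22123958 207.43984139]
```

View pics/d6.png

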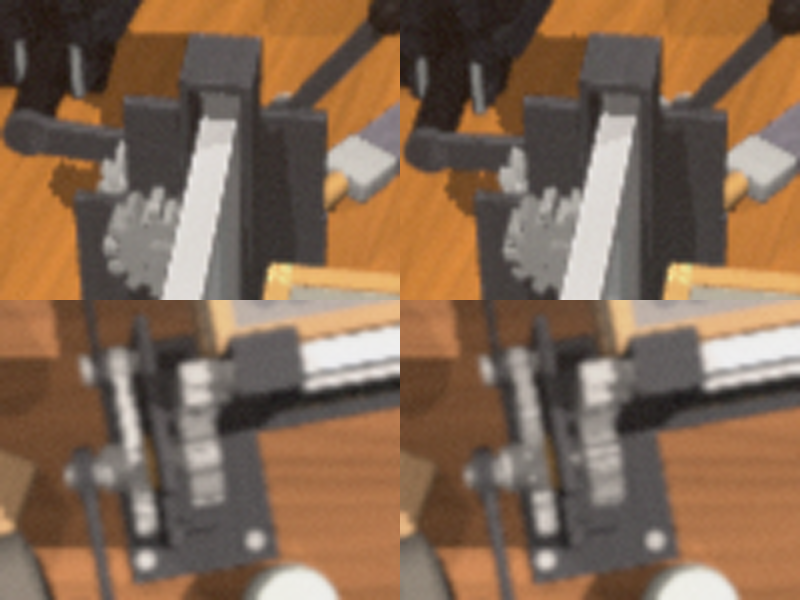

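```bash
cat > arc.py <<'E'
import numpy as np,sys
C=np.array([.5004,.1375,.1682]); 
def pt(th): return C+.085*np.array([-np.sin(th)*.9872,-np.sin(th)*.1598,np.cos(th)])
def table(cur,step,n,C=C):
    r=np.array(cur)-C; th=np.arctan2(-(r[0]*.9872+r[1]*.1598),r[2]); print('th deg',np.degrees(th),'rad from start',np.radians(85)-th,'r',np.hypot(r[0]*.9872+r[1]*.1598,r[2]))
    p=np.array(cur)
    for i in range(n):
        th-=step; q=pt(th); print(np.round((q-p)*1000,1).tolist(), round(np.degrees(th),1)); p=np.round(q,4)
if __name__=='__main__': 
    a=[float(x) for x in sys.argv[1:]]; table(a[:3],a[3],int(a[4]))
E
python3 arc.py .4165 .1239 .1635 .12 12
```

```text
th deg 93.16492048687483 rad from start -0.1425047456595041 r 0.08512920298234675
[0.2, 0.0, 10.2] 86.3
[1.2, 0.2, 10.1] 79.4
[2.5, 0.4, 9.9] 72.5
[3.5, 0.6, 9.5] 65.7
[4.7, 0.8, 9.0] 58.8
[5.8, 0.9, 8.4] 51.9
[6.6, 1.1, 7.7] 45.0
[7.6, 1.2, 6.7] 38.2
[8.2, 1.3, 5.8] 31.3
[8.9, 1.5, 4.8] 24.4
[9.4, 1.5, 3.7] 17.5
[9.8, 1.6, 2.4] 10.7
```

First a short stretch, to check that the pawl is clear and the arc fits.

move_arm([
  {"fingers":10,"translation":[0.2,0,10.2],"turn":0},
  {"fingers":10,"translation":[1.2,0.2,10.1],"turn":0},
  {"fingers":10,"translation":[0,0,0],"turn":0},
])

```text
t: 9.85
eef_pos: [0.4183, 0.1242, 0.185]
tool_rot: [-0.001, 0.997, 0.081, 0.001]
contact_force: [1.7, 1.0, 5.7]
gripper_width: 0.271
```

```bash
python3 arc.py .4183 .1242 .185 .12 8
```

```text
th deg 78.58074714558738 rad from start 0.11203709782754445 r 0.0848541737116778
[2.4, 0.4, 9.9] 71.7
[3.8, 0.6, 9.5] 64.8
[4.8, 0.8, 8.9] 58.0
[5.8, 0.9, 8.3] 51.1
[6.8, 1.1, 7.5] 44.2
[7.6, 1.3, 6.7] 37.3
[8.4, 1.3, 5.7] 30.5
[8.9, 1.5, 4.6] 23.6
```

move_arm([
  {"fingers":10,"translation":[2.4,0.4,9.9],"turn":0},
  {"fingers":10,"translation":[3.8,0.6,9.5],"turn":0},
  {"fingers":10,"translation":[4.8,0.8,8.9],"turn":0},
  {"fingers":10,"translation":[5.8,0.9,8.3],"turn":0},
  {"fingers":10,"translation":[0,0,0],"turn":0},
])

```text
t: 10.48
eef_pos: [0.4359, 0.1274, 0.2217]
tool_rot: [-0.001, 0.997, 0.081, 0.001]
contact_force: [4.0, 2.3, 3.5]
gripper_width: 0.272
```

```bash
python3 arc.py .4359 .1274 .2217 .12 11; python3 -c "
from h import *
a=save('scene','s7.png')[130:280,230:380];b=save('top','t7.png')[200:320,230:350]
cv2.imwrite('pics/c7.png',np.hstack([cv2.resize(a,(400,400)),cv2.resize(b,(400,400))]))"
```

```text
th deg 50.667390830007946 rad from start 0.599217070816759 r 0.08440866402819319
[6.4, 0.7, 7.9] 43.8
[7.7, 1.2, 6.6] 36.9
[8.4, 1.4, 5.6] 30.0
[9.0, 1.5, 4.5] 23.2
[9.5, 1.5, 3.5] 16.3
[9.8, 1.6, 2.3] 9.4
[10.0, 1.6, 1.0] 2.5
[10.0, 1.6, -0.1] -4.3
[10.0, 1.6, -1.4] -11.2
[9.8, 1.6, -2.6] -18.1
[9.3, 1.5, -3.7] -25.0
```

View pics/c7.png

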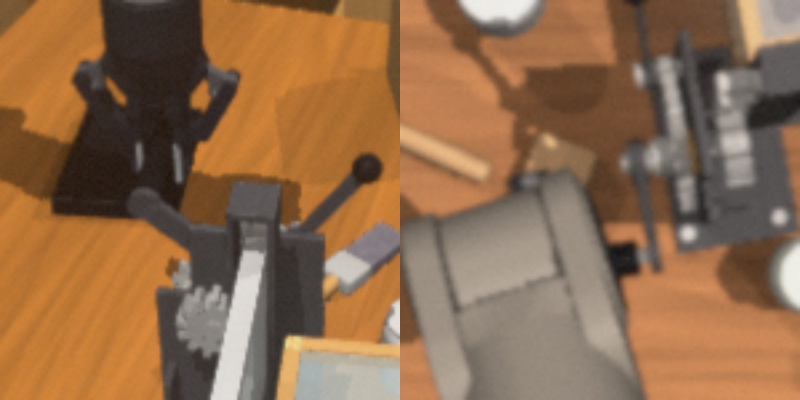

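move_arm([
  {"fingers":10,"translation":[6.4,0.7,7.9],"turn":0},
  {"fingers":10,"translation":[7.7,1.2,6.6],"turn":0},
  {"fingers":10,"translation":[8.4,1.4,5.6],"turn":0},
  {"fingers":10,"translation":[9.0,1.5,4.5],"turn":0},
  {"fingers":10,"translation":[9.5,1.5,3.5],"turn":0},
  {"fingers":10,"translation":[9.8,1.6,2.3],"turn":0},
  {"fingers":10,"translation":[0,0,0],"turn":0},
])

```text
t: 11.45
eef_pos: [0.4866, 0.1364, 0.2512]
tool_rot: [-0.001, 0.997, 0.082, 0.001]
contact_force: [6.6, 7.3, 1.0]
gripper_width: 0.271
```

```bash
sed -i 's/np.sin(th)\*.9872,-np.sin(th)\*.1598/np.sin(th)*.984,-np.sin(th)*.178/; s/C=np.array(\[.5004,.1375/C=np.array([.5004,.1390/' arc.py; python3 arc.py .4866 .1364 .2512 .12 9
```

```text
th deg 9.600295826218648 rad from start 1.3159730928621953 r 0.0841789108301218
[9.8, 1.9, 1.9] 2.7
[10.1, 1.8, -0.1] -4.2
[9.9, 1.8, -1.4] -11.0
[9.7, 1.8, -2.5] -17.9
[9.4, 1.6, -3.7] -24.8
[8.8, 1.6, -4.8] -31.7
[8.2, 1.5, -5.9] -38.5
[7.5, 1.4, -6.8] -45.4
[6.6, 1.2, -7.7] -52.3
```

move_arm([
  {"fingers":10,"translation":[9.8,2.3,1.6],"turn":0},
  {"fingers":10,"translation":[10.1,2.1,0],"turn":0},
  {"fingers":10,"translation":[9.9,1.9,-1.4],"turn":0},
  {"fingers":10,"translation":[9.7,1.8,-2.5],"turn":0},
  {"fingers":10,"translation":[0,0,0],"turn":0},
])

```text
t: 12.08
eef_pos: [0.5259, 0.1435, 0.2482]
tool_rot: [-0.0, 0.997, 0.082, 0.001]
contact_force: [8.3, 4.2, -1.4]
gripper_width: 0.275
```

```bash
python3 arc.py .5259 .1435 .2482 .12 11
```

```text
th deg -17.9346278700314 rad from start 1.7965481706471658 r 0.0840858603648081
[9.6, 1.8, -2.8] -24.8
[8.8, 1.6, -4.9] -31.7
[8.2, 1.5, -5.8] -38.6
[7.5, 1.4, -6.9] -45.4
[6.6, 1.2, -7.6] -52.3
[5.6, 1.0, -8.5] -59.2
[4.6, 0.8, -9.0] -66.1
[3.6, 0.7, -9.6] -72.9
[2.3, 0.4, -9.9] -79.8
[1.2, 0.2, -10.1] -86.7
[-0.0, 0.0, -10.2] -93.6
```

move_arm([
  {"fingers":10,"translation":[9.4,1.9,-3.2],"turn":0},
  {"fingers":10,"translation":[8.8,1.7,-4.9],"turn":0},
  {"fingers":10,"translation":[8.2,1.6,-5.8],"turn":0},
  {"fingers":10,"translation":[7.5,1.5,-6.9],"turn":0},
  {"fingers":10,"translation":[6.6,1.2,-7.6],"turn":0},
  {"fingers":10,"translation":[0,0,0],"turn":0},
])

```text
t: 12.82
eef_pos: [0.5663, 0.1508, 0.2192]
tool_rot: [0.0, 0.997, 0.081, 0.001]
contact_force: [9.2, 2.2, -3.9]
gripper_width: 0.271
```

```bash
sed -i 's/C=np.array(\[.5004/C=np.array([.5012/' arc.py; python3 arc.py .5663 .1508 .2192 .12 6
```

```text
th deg -52.36966151199971 rad from start 2.3975528857345267 r 0.08352924478031395
[6.8, 1.2, -7.5] -59.2
[4.6, 0.8, -9.1] -66.1
[3.5, 0.7, -9.5] -73.0
[2.3, 0.4, -10.0] -79.9
[1.2, 0.2, -10.1] -86.7
[-0.0, -0.0, -10.2] -93.6
```

move_arm([
  {"fingers":10,"translation":[6.8,1.4,-7.5],"turn":0},
  {"fingers":10,"translation":[4.6,0.9,-9.1],"turn":0},
  {"fingers":10,"translation":[3.5,0.7,-9.5],"turn":0},
  {"fingers":10,"translation":[2.3,0.4,-10.0],"turn":0},
  {"fingers":10,"translation":[0,0,0],"turn":0},
])

```text
t: 13.45
eef_pos: [0.5823, 0.1537, 0.182]
tool_rot: [0.001, 0.997, 0.081, -0.001]
contact_force: [8.5, 1.2, -9.1]
gripper_width: 0.269
```

```bash
python3 - <<'E'
from h import *
o=get_obs();print(o['eef_pos'],o['contact_force'],o['torque'])
a=save('scene','s8.png')[100:480,200:580];b=save('top','t8.png')[160:310,230:380]
cv2.imwrite('pics/c8.png',np.hstack([cv2.resize(a,(400,400)),cv2.resize(b,(400,400))]))
E
python3 arc.py $(python3 -c "
from station import *;print(*get_obs()['eef_pos'])") .04 10
```

```text
[0.58231521 0.15372468 0.1819993 ] [ 8.54694086  1.19362799 -9.11711982] [ 0.3650894  -1.6169451   0.23207286]
th deg -80.19777744409097 rad from start 2.88324513337621 r 0.083618348749529
[1.8, 0.3, -3.1] -82.5
[0.4, 0.1, -3.4] -84.8
[0.2, 0.0, -3.4] -87.1
[0.1, 0.0, -3.4] -89.4
[0.0, 0.0, -3.4] -91.7
[-0.2, -0.0, -3.4] -93.9
[-0.3, -0.1, -3.3] -96.2
[-0.4, -0.0, -3.4] -98.5
[-0.5, -0.1, -3.4] -100.8
[-0.7, -0.2, -3.3] -103.1
```

View pics/c8.png

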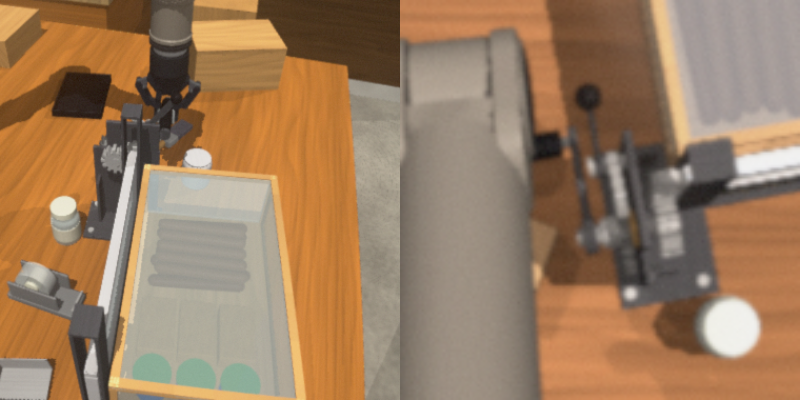

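move_arm([
  {"fingers":10,"translation":[1.8,0.3,-3.2],"turn":0},
  {"fingers":10,"translation":[0.4,0.1,-3.4],"turn":0},
  {"fingers":10,"translation":[0.2,0,-3.4],"turn":0},
  {"fingers":10,"translation":[0,0,-3.4],"turn":0},
  {"fingers":10,"translation":[0,0,0],"turn":0},
])

```text
t: 14.18
eef_pos: [0.5837, 0.154, 0.1696]
tool_rot: [0.0, 0.997, 0.081, -0.001]
contact_force: [0.3, -1.1, -9.4]
gripper_width: 0.267
```

move_arm([
  {"fingers":10,"translation":[0,0,-2],"turn":0},
  {"fingers":10,"translation":[0,0,-2],"turn":0},
  {"fingers":10,"translation":[0,0,-2],"turn":0},
  {"fingers":10,"translation":[0,0,0],"turn":0},
])

```text
t: 14.68
eef_pos: [0.5838, 0.154, 0.1638]
tool_rot: [0.0, 0.997, 0.081, -0.001]
contact_force: [-4.4, -2.6, -9.3]
gripper_width: 0.275
```

move_arm([
  {"fingers":10,"translation":[-0.7,0,-2],"turn":0},
  {"fingers":10,"translation":[-0.5,0,-2],"turn":0},
  {"fingers":10,"translation":[0,0,0],"turn":0},
])

```text
t: 15.05
eef_pos: [0.5836, 0.1539, 0.1602]
tool_rot: [0.0, 0.997, 0.081, -0.0]
contact_force: [-3.1, -3.4, -9.5]
gripper_width: 0.273
```

move_arm([
  {"fingers":10,"translation":[-0.8,-0.1,-2],"turn":0},
  {"fingers":10,"translation":[-0.6,-0.1,-2],"turn":0},
  {"fingers":10,"translation":[0,0,0],"turn":0},
])

```text
t: 15.42
eef_pos: [0.5831, 0.1539, 0.1566]
tool_rot: [0.0, 0.997, 0.081, 0.001]
contact_force: [1.9, -4.2, -9.5]
gripper_width: 0.271
```

move_arm([
  {"fingers":10,"translation":[-0.3,-0.5,-2],"turn":0},
  {"fingers":10,"translation":[-0.4,-0.3,-2],"turn":0},
  {"fingers":10,"translation":[0,0,0],"turn":0},
])

```text
t: 15.8
eef_pos: [0.5824, 0.1538, 0.1525]
tool_rot: [-0.0, 0.997, 0.082, 0.001]
contact_force: [4.1, -0.9, -11.1]
gripper_width: 0.272
```

move_arm([
  {"fingers":10,"translation":[-0.3,0,-2],"turn":0},
  {"fingers":10,"translation":[-0.4,-0.1,-2],"turn":0},
  {"fingers":10,"translation":[0,0,0],"turn":0},
])

```text
t: 16.18
eef_pos: [0.5815, 0.1536, 0.1484]
tool_rot: [-0.0, 0.997, 0.082, 0.001]
contact_force: [5.7, -1.5, -10.3]
gripper_width: 0.272
```

move_arm([
  {"fingers":10,"translation":[0.2,0,-2],"turn":0},
  {"fingers":10,"translation":[0,0,-2],"turn":0},
  {"fingers":10,"translation":[0,0,0],"turn":0},
])

```text
t: 16.55
eef_pos: [0.5804, 0.1534, 0.1439]
tool_rot: [-0.0, 0.997, 0.082, -0.001]
contact_force: [1.5, -1.1, -9.7]
gripper_width: 0.27
```

move_arm([
  {"fingers":10,"translation":[-0.6,-0.1,-2],"turn":0},
  {"fingers":10,"translation":[0,0,0],"turn":0},
])

```text
t: 16.8
eef_pos: [0.5799, 0.1533, 0.1421]
tool_rot: [-0.0, 0.997, 0.082, -0.0]
contact_force: [1.3, -0.4, -9.9]
gripper_width: 0.268
```

move_arm([
  {"fingers":10,"translation":[-0.6,-0.1,-2],"turn":0},
  {"fingers":10,"translation":[-0.6,-0.1,-1],"turn":0},
  {"fingers":10,"translation":[0,0,0],"turn":0},
])

```text
t: 17.18
eef_pos: [0.579, 0.1531, 0.1392]
tool_rot: [-0.0, 0.997, 0.081, -0.0]
contact_force: [1.0, 0.1, -10.2]
gripper_width: 0.272
```

move_arm([
  {"fingers":10,"translation":[-0.7,-0.1,-2],"turn":0},
  {"fingers":10,"translation":[-0.7,-0.1,-1],"turn":0},
  {"fingers":10,"translation":[0,0,0],"turn":0},
])

```text
t: 17.55
eef_pos: [0.5779, 0.1529, 0.1363]
tool_rot: [-0.0, 0.997, 0.081, 0.0]
contact_force: [2.8, 1.4, -10.0]
gripper_width: 0.272
```

move_arm([
  {"fingers":10,"translation":[-0.6,-0.1,-2],"turn":0},
  {"fingers":10,"translation":[-0.5,-0.1,-1],"turn":0},
  {"fingers":10,"translation":[0,0,0],"turn":0},
])

```text
t: 17.92
eef_pos: [0.578, 0.1529, 0.1355]
tool_rot: [-0.001, 0.997, 0.081, 0.001]
contact_force: [-2.5, 0.2, 5.5]
gripper_width: 0.27
```

move_arm([
  {"fingers":10,"translation":[0,0,0.7],"turn":0},
  {"fingers":10,"translation":[0,0,0],"turn":0},
])

```text
t: 18.18
eef_pos: [0.5779, 0.1529, 0.1355]
tool_rot: [-0.001, 0.997, 0.081, 0.001]
contact_force: [-1.6, 0.1, 6.7]
gripper_width: 0.268
```

move_arm([
  {"fingers":10,"translation":[0,0,0.8],"turn":0},
  {"fingers":10,"translation":[0,0,0],"turn":0},
  {"fingers":10,"translation":[0,0,0],"turn":0},
])

```text
t: 18.55
eef_pos: [0.5778, 0.1529, 0.1355]
tool_rot: [-0.0, 0.997, 0.081, 0.001]
contact_force: [1.2, 1.6, 4.8]
gripper_width: 0.268
```

Run:
```python
from h import *
for i in range(1):
    a=save('scene','s9.png');o=get_obs();print(o['eef_pos'],o['contact_force'],o['joint_vel'])
b=save('top','t9.png')[160:310,230:380];a=a[100:480,200:580]
o=get_obs();print(o['eef_pos'],o['contact_force'])
cv2.imwrite('pics/c9.png',np.hstack([cv2.resize(a,(400,400)),cv2.resize(b,(400,400))]))
```

```text
[0.57779149 0.15287848 0.13553891] [2.50608275 1.63336192 4.90006568] [-0.00057155 -0.00083387  0.00031948 -0.00120636 -0.00029114 -0.00037432
  0.00048917]
[0.57776138 0.15286742 0.13552345] [3.48583556 1.93332946 4.52204696]
```

View pics/c9.png

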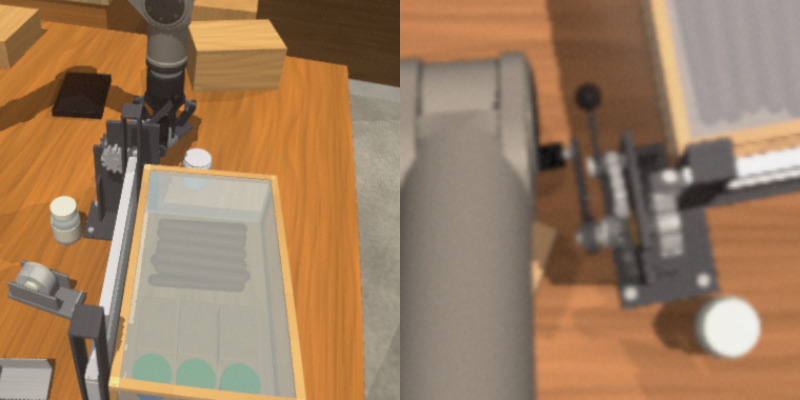

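move_arm([
  {"fingers":10,"translation":[0,0,0.6],"turn":0},
  {"fingers":10,"translation":[0,0,0],"turn":0},
  {"fingers":10,"translation":[0,0,0],"turn":0},
])

```text
t: 19.02
eef_pos: [0.5777, 0.1529, 0.1357]
tool_rot: [-0.0, 0.997, 0.081, 0.001]
contact_force: [5.7, 2.4, 2.0]
gripper_width: 0.271
```

move_arm([
  {"fingers":40,"translation":[0,0,0],"turn":0},
  {"fingers":70,"translation":[0,0,0],"turn":0},
  {"fingers":80,"translation":[0,0,0],"turn":0},
  {"fingers":80,"translation":[0,0,0],"turn":0},
  {"fingers":80,"translation":[0,0,0],"turn":0},
])

```text
t: 19.65
eef_pos: [0.5766, 0.1525, 0.1355]
tool_rot: [0.0, 0.997, 0.081, -0.0]
contact_force: [0.8, 0.2, 0.2]
gripper_width: 0.939
```

Run:
```python
from h import *
a=save('scene','s10.png')[150:270,250:400];o=get_obs();print(o['eef_pos'],o['contact_force'],o['gripper_width'])
b=save('top','t10.png')[160:280,230:380]
cv2.imwrite('pics/c10.png',np.hstack([cv2.resize(a,(400,320)),cv2.resize(b,(400,320))]))
```

```text
[0.57665258 0.15250918 0.13549562] [0.08734818 0.28861014 0.09887158] 0.9374048175091234
```

View pics/c10.png

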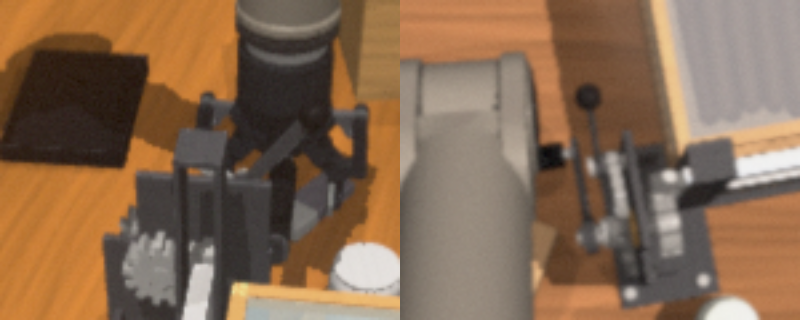

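Released: the forces are near zero, the lever is still off and the crank stays put. I'll withdraw straight up, moving slowly at first.

move_arm([
  {"fingers":80,"translation":[0,0,10],"turn":0},
  {"fingers":80,"translation":[0,0,15],"turn":0},
  {"fingers":80,"translation":[0,0,25],"turn":0},
  {"fingers":80,"translation":[0,0,40],"turn":0},
  {"fingers":80,"translation":[0,0,50],"turn":0},
  {"fingers":80,"translation":[0,0,50],"turn":0},
  {"fingers":80,"translation":[-10,30,40],"turn":0},
  {"fingers":80,"translation":[-10,50,0],"turn":0},
  {"fingers":80,"translation":[-10,50,0],"turn":0},
  {"fingers":80,"translation":[0,0,0],"turn":0},
])

```text
t: 21.0
eef_pos: [0.5446, 0.2882, 0.366]
tool_rot: [-0.001, 0.996, 0.086, -0.0]
contact_force: [0.2, -0.4, 0.8]
gripper_width: 0.938
```

Run:
```python
from fit import *
P=[0.5181667,0.02280047,0.16044833]
a=save('scene','s11.png');o=get_obs();print(o['t'],o['eef_pos'],o['contact_force'],o['gripper_width'])
b=save('top','t11.png')
cv2.imwrite('pics/c11.png',np.hstack([cv2.resize(a[150:450,200:500],(400,400)),cv2.resize(b[160:310,230:380],(400,400))]))
for h in (.13,.085,.09):print(h,proj('scene',W(P,[.034,-.24,h+.135])))
print([x for x in place_of('scene','pane_foot')])
for n in ('tin','jar','tape','brush','block','scoop'): print(n,[np.round(x['xy'],1) for x in place_of('top',n)[:1]])
b=1.05-np.radians(25);print('knob exp',proj('top',W(P,[.055+.085*np.sin(b),.031,.236+.085*np.cos(b)])))
```

```text
21.05 [0.54582847 0.28469776 0.36614356] [ 0.58408575 -0.55301842  0.05263145] 0.9366616046467323
0.13 [305.24320604 313.42869172]
0.085 [306.2104229  331.41817538]
0.09 [306.10695935 329.49860105]
[]
tin [array([259.4, 197.4])]
jar [array([349.8, 282.7])]
tape [array([409. , 273.4])]
brush [array([222.7, 233.4])]
block [array([277.2, 259.4])]
scoop [array([472.3, 259.1])]
knob exp [300.98282266 196.17441986]
```

View pics/c11.png

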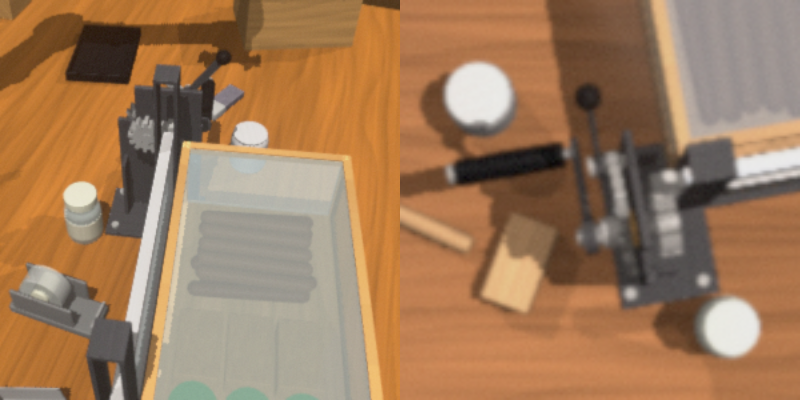

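```bash
python3 -c "
from station import *
o=get_obs();print(o['joint_vel'])
print(hand_in())"
```

```text
[-0.00326465  0.0032769  -0.00397208  0.0004635  -0.00171453 -0.00187682
  0.00122994]
the job is handed in; nothing more can be done
None
```

The display case is closed and the job is handed in at about 21 s; the hand-in reported no verdict.

- **Lever:** I pushed the pawl lever to its off stop, where the force rose to 14 N. In the last top picture the knob is within 1 px of where it should be at 1.05 rad.
- **Pawl:** I gripped the handle and wound up about 0.14 rad. The pictures did not show the pawl clearly. I take it as clear because the hand carried the load when the crank turned back past its starting angle.
- **Letting down:** The crank went over the top and down the far side to about 3.44 rad from the start, which puts the glass about 89 mm down. The pull was 9 to 10 N on the way down.
- **Landing:** I overshot slightly when the glass touched, pressing about 5 to 7 N at the handle (roughly 20 N extra on the sill). I eased this to about 2 to 4 N before letting go.

**Last checks:**
- The crank stayed put on release and the tool forces are near zero.
- The arm is clear of everything and still.
- The network finds all six bystanders within about 4 px of their first positions.
- The network could not find the glass's foot in the final scene picture, so the glass height rests on the crank angle and the felt landing, not a direct measurement.

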